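# Close the chilli jar and bring it to the front of the spice carousel

## Task

The red-capped jar on the spice carousel was left with its cap part-way unscrewed: first twist the red cap clockwise until it is fully tight. Then turn the carousel by its steel T-handle until the red-capped jar stands in front, in line with the red pointer on the base, and finish there with the T-handle still gripped, holding the turntable still. Leave the other things on the counter where they are.

Things in the scene. Friction and masses are not known exactly. Their poses are not given: they have to be found in the camera images.
- carousel_base: dark wooden base of the spice carousel, 210 mm across, 14 mm high, fixed. Origin on the turning axis at counter height. Its -x axis is the FRONT: a 44 mm wide, 12 mm high tongue with a red pointer sticks out there to 166 mm from the axis. Placed and turned differently each time. On it turns a brown deck, 250 mm across, top at 30 mm, with four jars on a circle of radius 85 mm, every 90 degrees
- front_place (a point): point on the base's front line (-x of the base), 85 mm from the turning axis, 30 mm above the counter: the red-capped jar's axis must stand here
- carousel (a joint): turning angle of the deck with its four fixed jars (46 mm across, cap tops at 120 mm; three black caps, one red), rad, counterclockwise from above positive; 0 or 2*pi = red-capped jar exactly in front. Starts anywhere from 1.0 to 5.28. Turns freely both ways without stops in reach, friction about 0.06 N m, stays where it is left
- cap_top (a point): centre of the red cap's top, 120 mm above the counter, on the jar's upright axis, 85 mm from the turning axis. Ribbed cap 42 mm across, 26 mm tall (94 to 120 mm up) on a fixed glass jar 34 mm across just under the cap, 46 mm wide from 80 mm down. Grip it across its diameter from above, finger tips no lower than the cap's underside. A white stripe on top runs from centre to rim
- red_cap (a joint): angle by which the red cap is unscrewed, rad: 0 = tight against a hard stop, grows counterclockwise from above; starts at 0.8 to 1.3 (one twist of the wrist closes it). Captive: it neither rises nor comes off; friction about 0.05 N m. When tight, the white stripe points straight away from the carousel's turning axis
- handle: steel T-handle at the deck's centre, fixed to it: a bar 64 mm long (its x axis), 14 mm thick (its y axis), 24 mm tall, on an 10 mm post. Origin at the bar's centre, on the turning axis, 122 mm above the counter; bar top at 134 mm. The bar points between the jars (45 degrees off them). Grip it across its 14 mm from above and twist; regrasp where the wrist runs out of turn
- budare: round black cast-iron griddle, 280 mm across, on a steel electric hob (300 mm square, 55 mm high) to the robot's left; leave alone
- spatula: stainless flat spatula lying on the counter to the robot's right; leave alone
- brush: orange silicone brush lying on the counter to the robot's right; leave alone
- canister: closed tin canister, 100 mm across, 123 mm high, with a press button on its lid, fixed, beyond the carousel; leave alone
- shaker: glass shaker with steel top, 64 mm across, 113 mm high, beyond the carousel; leave alone
- bowl: blue ceramic bowl, 120 mm across, 50 mm high, beyond the carousel; leave alone

How it is judged:
By the outcome, as a careful person would: the job done as asked, in the order asked, and still so for the second after the job is handed in, while the arm keeps its last pose, push and grip.
It also fails if it takes over 51 s, if anything falls off the work surface, if the arm or the gripper's body presses on something with over 40 N, if the wrist force passes 120 N, or if a joint passes its speed limit or range.

## Robot

A 7-joint arm with a two-finger parallel gripper is mounted at the origin on the work surface. World frame = base frame: x ahead of the robot, y to its left, z up, the work surface at z = 0. Lengths are in m, angles in rad, forces in N, time in s.
With the tool pointing down it reaches from about 0.425 to 0.875 m from the base axis. Payload 4.7 kg.
Tool frame: the origin (TCP) lies midway between the tips of the shut fingers; the grasp point (between the pads) lies 19 mm behind it; z points along the fingers, y is the line along which they close (so a half turn about z gives the same grasp; the last joint's range is limited). The gripper opens to 87 mm and grips with 3 to 60 N. Pads are 19 mm wide; open, the fingers measure 117 mm over their backs; the gripper's body (75 mm by 190 mm) begins 51 mm behind the grasp point.
Start: joints at [1.362, 0.321, -0.07, 1.45, 0.023, 1.371, -0.057], TCP at [0.144, -0.634, 0.223] pointing down, gripper open.
Joint ranges: [-2.86, 2.86], [-0.3, 2.09], [-1.38, 1.24], [0.06, 2.45], [-1.56, 4.7], [0.09, 2.05], [-2.69, 2.69]. Speed limits (rad/s): [2.57, 2.57, 3.14, 3.14, 3.14, 3.14, 3.14].

## Interface

Orientations are given as a rotation vector (axis times angle).
In Python, from bench import ctrl gives the robot as it stands. The module is installed in compiled form; this text tells all that it offers.
- The arm moves only by the shell command python3 -m handwheel 'ROWS' [FORCE]. ROWS is JSON, a list of rows, each a list of 7 numbers: the finger opening in m, from 0 to 0.087, then the shift along the tool's x, y, z in m, then the turn, a rotation vector about the tool's x, y, z in degrees. A call has 1 to 12 rows; each row shifts and turns the commanded pose from where the row before left it, along the tool's axes as they then stand; what a row does not reach is not made up. A row lasts 1/8 s, in which the tool goes at most 62.5 mm and 10.7 degrees, less where a joint would pass 70% of its speed; a pose out of reach is approached as far as the arm can. A call is refused whole if a number of a shift passes 0.0625 or a number of a turn 10.7, either way. A call with a gripper value outside its range is refused whole. The fingers move at their own pace and stop on an object; FORCE is the grip in N (left out, the last holds). Time passes only in rows, so rows that do not move let the fingers close. It gives the time, the measured TCP pose, the force, the opening and the grip force at its end, in the units of the state.
- ctrl.get_state(): the state, without advancing time (a new reading comes with each control period).
- ctrl.get_image(name): name is "scene" or "top" or "wrist"; returns (picture, depth): 480x640x3 uint8, blue, green, red; 480x640 float32, m along the optical axis (not along the pixel's ray), 0 where there is no reading.
- ctrl.camera_info(name): a dict with "intrinsics" (3x3 intrinsics, pixels), "R" (3x3) and "t" (3): a world point X has camera coordinates R X + t. Camera axes: x right, y down, z forward; pixel columns grow to the right and rows downward; lengths in m; the calibration is good to about 2 mm. A picture is of the moment at which its call begins: read the wrist's pose just before it. camera_info takes no time and is no camera call; for the wrist camera it gives the pose at the moment of the call.
- ctrl.close_job(): hands the job in; it is judged then, once.
The state is a dict: "time": time; "joint_positions": joint angles; "qd": joint speeds; "joint_torque": joint torques, N m; "position": TCP position; "tool_rot": TCP orientation; "ft_force": force on the tool from outside, world axes, zero at the start; "torque": the same for the moment, N m; "grip_width": opening from 0.0 (shut) to 1.0 (fully open); "grip_force": force on a finger pad.
Only numpy, scipy, OpenCV 4.12 (cv2) and the standard library are available. Lean on these libraries where they do the work, as an engineer would, in place of code of your own. Each camera call takes 0.05 s, during which the arm holds its last target. There are 200 camera calls.

## Working session

There is one attempt and no reset: what is moved stays moved. The work goes in short steps, Python scripts to look and compute and a shell command to move; the robot and the scene stay as the last step left them, time stands still between calls to the robot, and variables do not carry over. Pictures are saved under pics/ and viewed, at most 10 in all, crops included, and the job is handed in when it is done.

```bash
mkdir -p pics
python3 - <<'E'
from bench import ctrl
import cv2
s=ctrl.get_state()
print({k:s[k] for k in('time','position','tool_rot','grip_width')})
for n in('scene','top'):
    im,d=ctrl.get_image(n); cv2.imwrite(f'pics/{n}0.png',im)
    i=ctrl.camera_info(n); print(n,i)
E
```

```text
{'time': 0.0, 'position': array([ 0.14343539, -0.63338668,  0.22145519]), 'tool_rot': array([-3.12019741e+00, -3.49085371e-01,  5.25911215e-04]), 'grip_width': 0.9998181380541837}
scene {'intrinsics': array([[615.48261959,   0.        , 307.48055578],
       [  0.        , 615.48261959, 241.9382046 ],
       [  0.        ,   0.        ,   1.        ]]), 'R': array([[ 0.76928237,  0.63879758,  0.01192867],
       [ 0.53204758, -0.63016659, -0.56552227],
       [-0.35373721,  0.44139293, -0.82464675]]), 't': array([-0.45629736, -0.25943125,  1.73878842])}
top {'intrinsics': array([[515.1309483 ,   0.        , 325.17638286],
       [  0.        , 515.1309483 , 237.98187831],
       [  0.        ,   0.        ,   1.        ]]), 'R': array([[ 0.02169532, -0.99973619,  0.00754137],
       [-0.98832404, -0.02258432, -0.15068358],
       [ 0.15081414, -0.00418419, -0.98855328]]), 't': array([-0.02034291,  0.61049112,  1.41427857])}
```

View pics/top0.png

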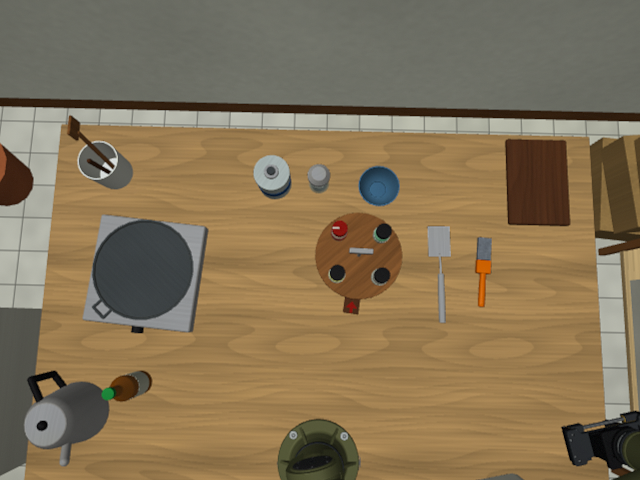

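View pics/scene0.png

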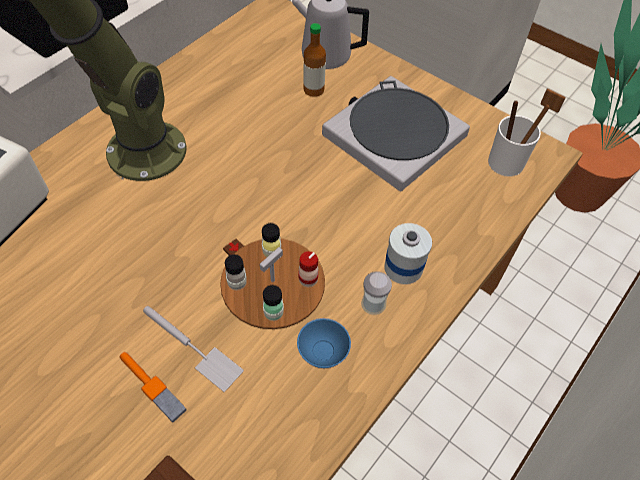

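The top view shows the carousel centred near (359,255), the red cap at (340,229), the T-handle at (361,251) and the pointer at (351,306). In the scene view the red cap is at (309,260), the T-handle at (271,260) and the pointer at (234,247). I'll enlarge both.

Run:
```python
import cv2,numpy as np
a=cv2.imread('pics/top0.png')[205:325,305:415]; b=cv2.imread('pics/scene0.png')[215:335,215:335]
r=lambda m:cv2.resize(m,(400*m.shape[1]//120,400),interpolation=cv2.INTER_CUBIC)
o=np.hstack([r(a),r(b)]); print(o.shape, r(a).shape); cv2.imwrite('pics/crop0.png',o)
```

```text
(400, 766, 3) (400, 366, 3)
```

View pics/crop0.png

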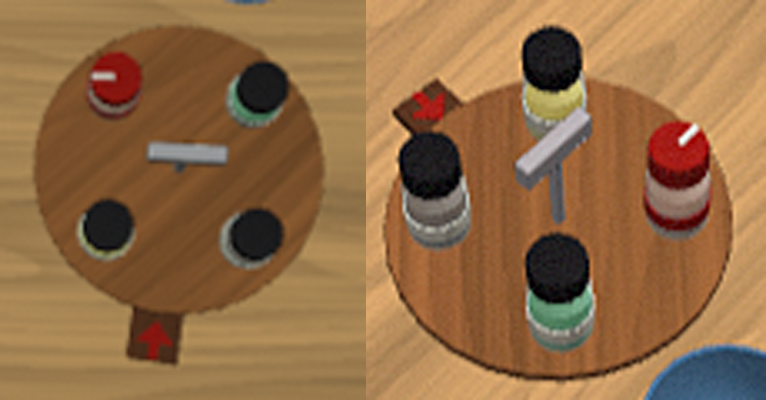

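The crop shows the white stripe pointing to image left in the top view, the red cap top at crop (115,76), the bar centre at (188,152) and the tongue end at (127..175, 360). Next I triangulate these.

```bash
cat > h.py <<'E'
from bench import ctrl
import numpy as np,cv2
def P(n):
    i=ctrl.camera_info(n); return i['intrinsics']@np.c_[i['R'],i['t']]
def tri(p,q,A='top',B='scene'):
    X=cv2.triangulatePoints(P(A),P(B),np.float64(p).reshape(2,1),np.float64(q).reshape(2,1))[:,0]; return X[:3]/X[3]
def onz(n,p,z):
    i=ctrl.camera_info(n); R=i['R'];c=-R.T@i['t']; d=R.T@np.linalg.solve(i['intrinsics'],[*p,1]); return c+d*(z-c[2])/d[2]
E
python3 - <<'E'
from h import *
np.set_printoptions(precision=4,suppress=True)
T=lambda u,v:(305+u/3.3333-.35,205+v/3.3333-.35)
S=lambda u,v:(215+(u-366)/3.3333-.35,215+v/3.3333-.35)
m={'red':((115,76),(679,145)),'yel':((107,224),(552,52)),'grn':((263,86),(557,258)),'wht':((254,236),(430,157)),'bar':((188,152),(553,138))}
X={}
for k,(a,b) in m.items(): X[k]=tri(T(*a),S(*b)); print(k,X[k],onz('top',T(*a),.12 if k!='bar' else .134))
C=np.mean([X[k] for k in('red','yel','grn','wht')],0); print('C',C)
print('tongue',[onz('top',T(*p),.012)[:2] for p in((127,357),(175,363),(132,310),(182,317),(153,358),(156,320))])
print('stripe',[onz('top',T(*p),.12)[:2] for p in((90,76),(115,76))],[onz('scene',S(*p),.12)[:2] for p in((698,127),(680,145))])
print('bar',[onz('top',T(*p),.134)[:2] for p in((148,148),(228,155))])
d=lambda v:np.degrees(np.arctan2(v[1],v[0]))
print('red dir',d(X['red']-C))
E
```

```text
red [ 0.63   -0.0433  0.1169] [ 0.6292 -0.0435  0.12  ]
yel [ 0.51  -0.039  0.113] [ 0.509  -0.0392  0.12  ]
grn [ 0.6249 -0.1633  0.1167] [ 0.6237 -0.1635  0.12  ]
wht [ 0.5034 -0.1573  0.1103] [ 0.502  -0.1569  0.12  ]
bar [ 0.5675 -0.1018  0.1323] [ 0.5667 -0.1023  0.134 ]
C [ 0.5671 -0.1007  0.1142]
tongue [array([ 0.4052, -0.0614]), array([ 0.401 , -0.1024]), array([ 0.4451, -0.065 ]), array([ 0.4401, -0.1079]), array([ 0.4048, -0.0836]), array([ 0.437 , -0.0857])]
stripe [array([ 0.6287, -0.0233]), array([ 0.6292, -0.0435])] [array([ 0.6321, -0.0249]), array([ 0.632 , -0.0442])]
bar [array([ 0.5691, -0.0704]), array([ 0.565 , -0.1342])]
red dir 42.3712353119581
```

```bash
python3 -m handwheel '[[0.07,0.038,-0.029,0,0,0,0],[0.07,0.038,-0.029,0,0,0,0],[0.07,0.038,-0.029,0,0,0,0],[0.07,0.038,-0.029,0,0,0,0],[0.07,0.038,-0.029,0,0,0,0],[0.07,0.038,-0.029,0,0,0,0],[0.07,0.038,-0.029,0,0,0,0],[0.07,0.038,-0.029,0,0,0,0],[0.07,0.038,-0.029,0,0,0,0],[0.07,0.038,-0.029,0,0,0,0]]'
python3 -m handwheel '[[0.07,0.038,-0.029,0,0,0,0],[0.07,0.038,-0.029,0,0,0,0],[0.07,0.038,-0.029,0,0,0,0],[0.07,0.038,-0.029,0,0,0,0],[0.07,0.038,-0.029,0,0,0,0],[0.07,0,0,0,0,0,-10],[0.07,0,0,0,0,0,-10],[0.07,0,0,0,0,0,-10],[0.07,0,0,0,0,0,-10],[0.07,0,0,0,0,0,-10],[0.07,0,0,0,0,0,-10]]'
python3 -m handwheel '[[0.07,0,0,0,0,0,-10],[0.07,0,0,0,0,0,-10],[0.07,0,0,0,0,0,-10],[0.07,0,0,0,0,0,-10],[0.07,0,0,0,0,0,-10],[0.07,0,0,0,0,0,0],[0.07,0,0,0,0,0,0]]'
cat >> h.py <<'E'
np.set_printoptions(precision=4,suppress=True)
from scipy.spatial.transform import Rotation as Ro
def st():
    s=ctrl.get_state();R=Ro.from_rotvec(s['tool_rot']).as_matrix()
    print('t',round(s['time'],2),'p',s['position'],'ydir',np.degrees(np.arctan2(R[1,1],R[0,1])).round(1),'z',R[:,2],'q',s['joint_positions'],'F',s['ft_force'],'M',s['torque'],'w',round(s['grip_width']*87,1),'gf',s['grip_force'])
    return s,R
def shift(target):  # tool-frame shift to a world TCP target
    s,R=st(); print('shift',R.T@(np.array(target)-s['position']))
E
python3 - <<'E'
from h import *
st(); im,d=ctrl.get_image('wrist'); cv2.imwrite('pics/w1.png',im); i=ctrl.camera_info('wrist'); np.savez('w1.npz',**i,d=d); print(i)
E
```

```text
time: 1.35
position: [0.4507, -0.2658, 0.2223]
tool_rot: [3.122, 0.349, -0.001]
ft_force: [-0.3, -1.2, -0.1]
grip_width: 0.806
grip_force: 0.0
time: 2.72
position: [0.603, -0.0838, 0.222]
tool_rot: [-2.523, -1.87, 0.001]
ft_force: [0.1, 0.3, 0.1]
grip_width: 0.805
grip_force: 0.0
time: 3.6
position: [0.6032, -0.0838, 0.2223]
tool_rot: [-1.509, -2.755, 0.0]
ft_force: [-0.0, -0.8, 0.0]
grip_width: 0.804
grip_force: 0.0
t 3.6 p [ 0.6032 -0.0838  0.2223] ydir 32.6 z [-0.0005  0.     -1.    ] q [ 0.7892  0.348  -0.8698  1.535   0.2684  1.384   0.4677] F [-0.0159 -0.751   0.0294] M [ 0.0114 -0.1148 -0.0041] w 70.0 gf 0.0
{'intrinsics': array([[333.2621,   0.    , 315.5474],
       [  0.    , 333.2621, 239.6119],
       [  0.    ,   0.    ,   1.    ]]), 'R': array([[ 0.8417,  0.54  , -0.0009],
       [ 0.5165, -0.8046,  0.2931],
       [ 0.1575, -0.2472, -0.9561]]), 't': array([-0.4615, -0.415 ,  0.2752])}
```

View pics/w1.png

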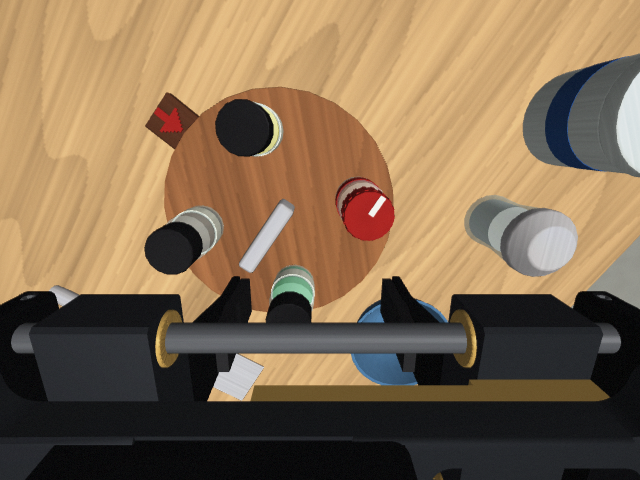

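The wrist view shows the red cap top at (368,215), with its stripe tip at (383,197). The bar runs from (286,202) to (249,268) and the arrow is at (168,120). I'll combine this with the top and scene views.

Run:
```python
from h import *
a=lambda u,v:np.degrees(np.arctan2(v[1]-u[1],v[0]-u[0]))
W=lambda p,z:onz('wrist',p,z)[:2]
T=lambda u,v:(305+u/3.3333-.35,205+v/3.3333-.35)
print('red',W((368,215),.12),tri(T(115,76),(368,215),'top','wrist'))
print('bar',W((267,235),.134),tri(T(188,152),(267,235),'top','wrist'))
print('bar dir',a(W((249,268),.134),W((286,202),.134)))
print('stripe',a(W((370,216),.12),W((384,196),.12)))
for p in((245,127),(173,248)): print('cap',W(p,.12))
im=cv2.imread('pics/w1.png')
# deck rim ellipse points at z=.03 -> circle fit
pts=np.array([W(p,.03) for p in((280,87),(340,105),(378,144),(392,185),(165,190),(180,142),(220,101),(257,311))])
A=np.c_[2*pts,np.ones(len(pts))]; s=np.linalg.lstsq(A,(pts**2).sum(1),rcond=None)[0]; print('deck',s[:2],np.sqrt(s[2]+s[0]**2+s[1]**2))
print('tongue corners',[W(p,.012) for p in((168,93),(145,124))], 'front dir', a(s[:2],(W((168,93),.012)+W((145,124),.012))/2))
print('red dir',a(s[:2],W((368,215),.12)))
shift([.629,-.0435,.2223])
```

```text
red [ 0.6275 -0.0444] [ 0.6298 -0.0441  0.1145]
bar [ 0.5667 -0.0987] [ 0.5679 -0.1031  0.1218]
bar dir 92.54792293411975
stripe 90.23837558801917
cap [ 0.5105 -0.0391]
cap [ 0.5066 -0.1556]
deck [ 0.5682 -0.1024] 0.12402782499660032
tongue corners [array([ 0.4076, -0.062 ]), array([ 0.4001, -0.1027])] front dir 173.04467203539485
red dir 44.37806805764873
t 3.65 p [ 0.6033 -0.0838  0.2223] ydir 32.6 z [-0.0004 -0.0001 -1.    ] q [ 0.789   0.348  -0.8698  1.5349  0.2685  1.384   0.4682] F [-0.7649 -0.3542  0.4273] M [-0.0029 -0.1531 -0.0191] w 70.3 gf 0.0
shift [0.0201 0.0434 0.    ]
```

```bash
python3 -m handwheel '[[0.07,0.010,0.022,0,0,0,0],[0.07,0.010,0.022,0,0,0,0],[0.07,0,0,0.03,0,0,0],[0.07,0,0,0.03,0,0,0],[0.07,0,0,0.03,0,0,0],[0.07,0,0,0.02,0,0,0],[0.07,0,0,0.014,0,0,0],[0.07,0,0,0,0,0,0],[0.07,0,0,0,0,0,0]]' 20
python3 - <<'E'
from h import *
st(); im,d=ctrl.get_image('wrist'); im2,_=ctrl.get_image('scene'); cv2.imwrite('pics/w2.png',np.hstack([cv2.resize(im,(400,300)),cv2.resize(im2[200:335,205:385],(400,300))]))
E
```

```text
time: 4.78
position: [0.6303, -0.043, 0.0996]
tool_rot: [1.504, 2.756, 0.001]
ft_force: [-0.0, 0.2, -0.8]
grip_width: 0.802
grip_force: 0.0
t 4.78 p [ 0.6303 -0.043   0.0996] ydir 32.8 z [ 0.0016 -0.0001 -1.    ] q [ 0.6638  0.497  -0.8271  1.6224  0.3875  1.1926  0.3238] F [-0.0441  0.2438 -0.7859] M [ 0.0137 -0.1443 -0.0022] w 69.8 gf 0.0
```

View pics/w2.png

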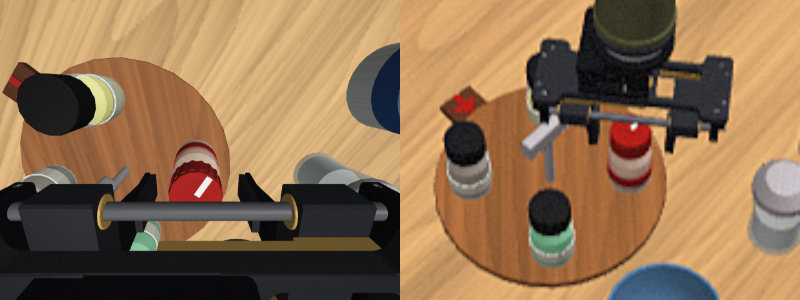

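The left half shows the cap at (197,190), centred between the finger tips at (142,205) and (252,205). Now I close and check the grip.

```bash
python3 -m handwheel '[[0.03,0,0,0,0,0,0],[0.03,0,0,0,0,0,0],[0.03,0,0,0,0,0,0],[0.03,0,0,0,0,0,0],[0.03,0,0,0,0,0,0],[0.03,0,0,0,0,0,0]]' 20
python3 -m handwheel '[[0.03,0,0,0,0,0,5],[0.03,0,0,0,0,0,5],[0.03,0,0,0,0,0,5],[0.03,0,0,0,0,0,5],[0.03,0,0,0,0,0,5],[0.03,0,0,0,0,0,5],[0.03,0,0,0,0,0,5],[0.03,0,0,0,0,0,5]]'
python3 -c "
from h import *;st()"
```

```text
time: 5.62
position: [0.6291, -0.0436, 0.0985]
tool_rot: [-1.505, -2.757, 0.002]
ft_force: [-2.5, -1.8, 2.9]
grip_width: 0.475
grip_force: 20.0
time: 6.62
position: [0.6299, -0.0438, 0.0985]
tool_rot: [2.36, 2.072, -0.0]
ft_force: [-0.9, -0.6, 1.1]
grip_width: 0.473
grip_force: 20.0
t 6.62 p [ 0.6299 -0.0438  0.0985] ydir -7.4 z [ 0.0007 -0.0009 -1.    ] q [ 0.571   0.4562 -0.694   1.6268  0.3118  1.1715 -0.3245] F [-0.8647 -0.6202  1.0991] M [-0.4143  0.1236 -0.0163] w 41.2 gf 19.996871980838478
```

```bash
python3 -m handwheel '[[0.03,0,0,0,0,0,3],[0.03,0,0,0,0,0,3]]' >/dev/null; python3 -c "
from h import *;st()"
python3 -m handwheel '[[0.03,0,0,0,0,0,3]]'>/dev/null; python3 -c "
from h import *;st()"
python3 -m handwheel '[[0.03,0,0,0,0,0,3]]'>/dev/null; python3 -c "
from h import *;st()"
```

```text
t 6.88 p [ 0.63   -0.0438  0.0985] ydir -13.3 z [ 0.001  -0.0009 -1.    ] q [ 0.5571  0.4511 -0.675   1.6272  0.3016  1.1688 -0.4209] F [-0.7236 -2.1383  1.6844] M [-0.4019  0.1075  0.0301] w 41.4 gf 19.998246836476028
t 7.0 p [ 0.6307 -0.0444  0.0986] ydir -16.3 z [ 0.0026 -0.0018 -1.    ] q [ 0.5502  0.4487 -0.6653  1.6272  0.2977  1.1663 -0.4691] F [ 3.6995 -3.69   -2.4889] M [-0.6814 -0.8178  0.4755] w 41.5 gf 19.996494341176003
t 7.12 p [ 0.6317 -0.0444  0.0986] ydir -19.3 z [ 0.0049 -0.0015 -1.    ] q [ 0.5433  0.4466 -0.6556  1.627   0.2929  1.163  -0.5177] F [ 5.6545 -2.1602 -3.7548] M [-0.4892 -1.0949  0.4549] w 41.6 gf 19.999467765446752
```

The hard stop was felt: Mz jumped to 0.47 N m after about 47°, as predicted. I release, rise and check the stripe.

```bash
python3 -m handwheel '[[0.07,0,0,0,0,0,0],[0.07,0,0,0,0,0,0],[0.07,0,0,0,0,0,0],[0.07,0,0,0,0,0,0],[0.07,0,0,-0.02,0,0,0],[0.07,0,0,-0.03,0,0,0],[0.07,0,0,-0.03,0,0,0],[0.07,0,0,-0.04,0,0,0],[0.07,0,0,0,0,0,0],[0.07,0,0,0,0,0,0]]'
python3 - <<'E'
from h import *
shift([.5675,-.102,.222]); im,d=ctrl.get_image('wrist'); cv2.imwrite('pics/w3.png',im)
E
```

```text
time: 8.38
position: [0.6296, -0.0431, 0.2192]
tool_rot: [2.561, 1.819, 0.0]
ft_force: [0.3, 0.1, -0.6]
grip_width: 0.807
grip_force: 0.0
t 8.38 p [ 0.6296 -0.0431  0.2192] ydir -19.2 z [ 0.0007 -0.0005 -1.    ] q [ 0.5634  0.3553 -0.6859  1.4881  0.2269  1.3782 -0.4707] F [ 0.2595  0.1085 -0.6407] M [-0.0447 -0.0528  0.0014] w 70.2 gf 0.0
shift [-0.076  -0.0392 -0.0028]
```

View pics/w3.png

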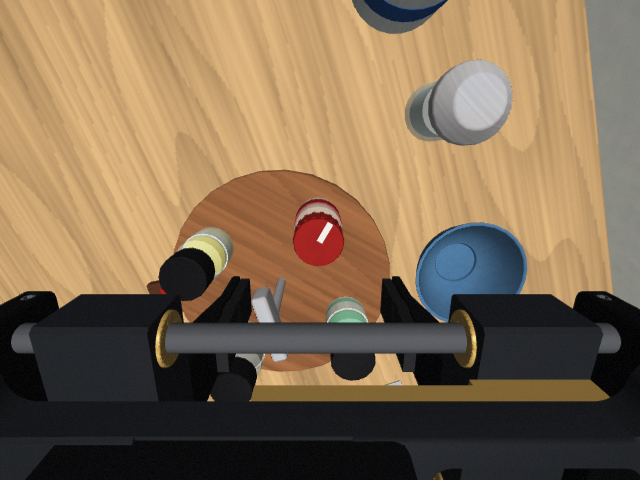

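The cap is at (318,239) with the stripe tip at (329,224). That gives a world direction of about 41–43°, which is the radial direction, so the cap is tight. Now to the handle.

```bash
python3 -m handwheel '[[0.05,-0.025,-0.013,0,0,0,0],[0.05,-0.025,-0.013,0,0,0,0],[0.05,-0.026,-0.013,0,0,0,0],[0.05,0,0,0,0,0,-8.5],[0.05,0,0,0,0,0,-8.5],[0.05,0,0,0.03,0,0,0],[0.05,0,0,0.03,0,0,0],[0.05,0,0,0.03,0,0,0],[0.05,0,0,0.02,0,0,0],[0.05,0,0,0,0,0,0],[0.05,0,0,0,0,0,0]]' 25
python3 -c "
from h import *;shift([.5675,-.102,.108])"
python3 -m handwheel '[[0.0,0,0,0,0,0,0],[0.0,0,0,0,0,0,0],[0.0,0,0,0,0,0,0],[0.0,0,0,0,0,0,0],[0.0,0,0,0,0,0,0],[0.0,0,0,0,0,0,0]]' 30
python3 -c "
from h import *;st()"
```

```text
time: 9.8
position: [0.5684, -0.102, 0.1094]
tool_rot: [2.264, 2.177, 0.001]
ft_force: [0.3, -0.5, 0.0]
grip_width: 0.573
grip_force: 0.0
t 9.8 p [ 0.5684 -0.102   0.1094] ydir -2.2 z [ 0.0012 -0.0002 -1.    ] q [ 0.7181  0.3241 -0.6895  1.7543  0.2248  1.1422 -0.0788] F [ 0.3266 -0.5205  0.0213] M [-0.0143 -0.0944 -0.0661] w 49.8 gf 0.0
shift [-0.     -0.0009  0.0014]
time: 10.55
position: [0.5672, -0.1021, 0.1086]
tool_rot: [-2.264, -2.177, 0.001]
ft_force: [-2.4, 0.9, 3.3]
grip_width: 0.161
grip_force: 29.9
t 10.55 p [ 0.5672 -0.1021  0.1086] ydir -2.2 z [-0.0011 -0.0002 -1.    ] q [ 0.7182  0.3243 -0.6892  1.7557  0.2249  1.1428 -0.0789] F [-2.3551  0.899   3.2811] M [0.0451 0.5295 0.0135] w 14.0 gf 29.881333876401186
```

```bash
python3 -m handwheel '[[0,0,0,0,0,0,-3],[0,0,0,0,0,0,-5],[0,0,0,0,0,0,-6],[0,0,0,0,0,0,-6],[0,0,0,0,0,0,-6],[0,0,0,0,0,0,-6],[0,0,0,0,0,0,-6],[0,0,0,0,0,0,-6],[0,0,0,0,0,0,-6],[0,0,0,0,0,0,-6],[0,0,0,0,0,0,-3]]'
python3 -c "
from h import *;st()"
python3 -m handwheel '[[0,0,0,0,0,0,-3],[0,0,0,0,0,0,-6],[0,0,0,0,0,0,-6],[0,0,0,0,0,0,-6],[0,0,0,0,0,0,-6],[0,0,0,0,0,0,-6],[0,0,0,0,0,0,-6],[0,0,0,0,0,0,-6],[0,0,0,0,0,0,-6],[0,0,0,0,0,0,-6],[0,0,0,0,0,0,-4],[0,0,0,0,0,0,0]]'
python3 -c "
from h import *;st()"
```

```text
time: 11.92
position: [0.5671, -0.1021, 0.1086]
tool_rot: [-0.895, -3.01, 0.001]
ft_force: [-3.5, -0.4, 3.6]
grip_width: 0.159
grip_force: 29.9
t 11.93 p [ 0.5671 -0.1021  0.1086] ydir 56.9 z [-0.0014 -0.0002 -1.    ] q [ 0.8537  0.3717 -0.8629  1.7516  0.3058  1.1608  0.8928] F [-3.5274 -0.3966  3.6293] M [ 0.0546  0.5527 -0.084 ] w 13.8 gf 29.87514167558402
time: 13.42
position: [0.5671, -0.1022, 0.1086]
tool_rot: [0.752, -3.049, -0.0]
ft_force: [-4.4, 0.0, 4.8]
grip_width: 0.154
grip_force: 29.9
t 13.43 p [ 0.5671 -0.1022  0.1086] ydir 117.7 z [-0.0014 -0.0002 -1.    ] q [ 0.9971  0.455  -1.0664  1.7476  0.4264  1.1963  1.8665] F [-4.3775  0.011   4.8091] M [ 0.0437  0.7511 -0.0287] w 13.4 gf 29.928018366917968
```

```bash
python3 -m handwheel '[[0,0,0,0,0,0,-3],[0,0,0,0,0,0,-4],[0,0,0,0,0,0,-3],[0,0,0,0,0,0,0],[0,0,0,0,0,0,0]]'
python3 - <<'E'
from h import *
st()
a,_=ctrl.get_image('wrist'); b,_=ctrl.get_image('top'); c,_=ctrl.get_image('scene')
r=lambda m,w:cv2.resize(m,(w,300),interpolation=cv2.INTER_CUBIC)
cv2.imwrite('pics/w4.png',np.vstack([np.hstack([r(b[205:325,300:420],300),r(c[215:335,215:335],300)]),cv2.resize(a[:320],(600,300))]))
E
```

```text
time: 14.05
position: [0.5672, -0.1022, 0.1086]
tool_rot: [1.014, -2.972, -0.0]
ft_force: [-5.0, -0.3, 5.4]
grip_width: 0.16
grip_force: 29.9
t 14.05 p [ 0.5672 -0.1022  0.1086] ydir 127.7 z [-0.0013 -0.0004 -1.    ] q [ 1.0191  0.4733 -1.1012  1.747   0.4508  1.2049  2.0226] F [-5.0274 -0.3358  5.401 ] M [-0.0023  0.8365 -0.0416] w 13.9 gf 29.92958825547248
```

View pics/w4.png

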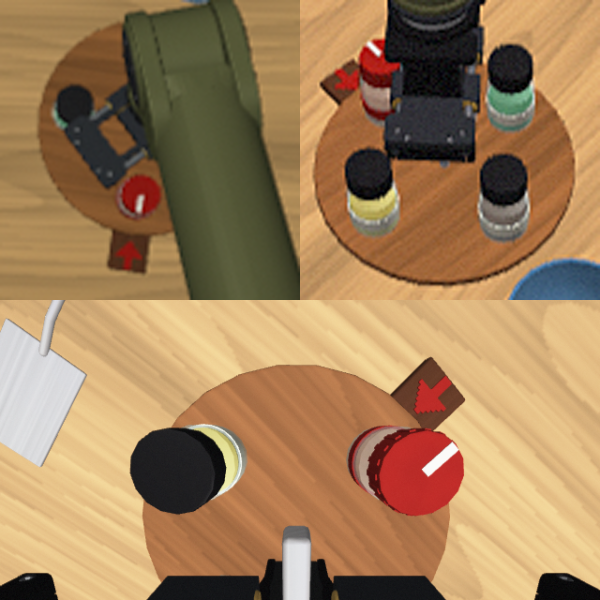

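The deck has turned: the red jar stands in front of the pointer. In the wrist panel the red cap is at (422,472) and the tongue end corners are at (432,358) and (465,397). The stripe points outward. I'll measure the residual angle.

Run:
```python
from h import *
W=lambda u,v,z:onz('wrist',(u/.9375,(v-300)/.9375),z)[:2]
T=lambda u,v,z:onz('top',(300+u/2.5-.3,205+v/2.5-.3),z)[:2]
a=lambda u,v:np.degrees(np.arctan2(v[1]-u[1],v[0]-u[0]))
C=np.array([.5673,-.1021])
for n,f,cap,k1,k2,s1,s2,al in(('wrist',W,(421.5,472.5),(432,358),(465,397),(424,474),(457,447),((417,413),(446,380))),('top',T,(140,196),(110,268),(146,273),(140,196),(138,212),((128,242),(128,268)))):
    e=(f(*k1,.012)+f(*k2,.012))/2; r=f(*cap,.12)
    print(n,'cap',r,'r',np.linalg.norm(r-C),'end',e,np.linalg.norm(e-C),'red dir',a(C,r),'front',a(C,e),'edge normal',a(f(*k1,.012),f(*k2,.012)),'stripe',a(f(*s1,.12),f(*s2,.12)),'arrow',a(f(*al[0],.012),f(*al[1],.012)))
b=W(178,471,.12); print('yellow',b,a(C,b),'bar ydir-based red',127.7+45)
pts=np.array([W(*p,.03) for p in((300,364),(232,381),(190,412),(150,480),(143,515),(355,375),(448,490),(450,515))])
A=np.c_[2*pts,np.ones(len(pts))]; s=np.linalg.lstsq(A,(pts**2).sum(1),rcond=None)[0]; print('deck',s[:2],np.sqrt(s[2]+s[0]**2+s[1]**2))
```

```text
wrist cap [ 0.4817 -0.0925] r 0.08609114315053233 end [ 0.4025 -0.0836] 0.1658320126720056 red dir 173.5986796746729 front 173.5800531364451 edge normal 84.60731346620946 stripe 169.799676132778 arrow 178.39696008870396
top cap [ 0.4802 -0.0901] r 0.08792391587906576 end [ 0.4025 -0.0846] 0.1657700033531383 red dir 172.1754134493962 front 173.94682165837114 edge normal -96.58486298850954 stripe 173.59940155779836 arrow -179.1881185992518
yellow [ 0.5526 -0.1853] -100.00658074819428 bar ydir-based red 172.7
deck [ 0.5655 -0.1021] 0.12264589030105254
```

The chord and bar methods put the red jar at about 172.5°, and the front is at about 173.4°. I nudge 0.9° counterclockwise and check enlarged.

```bash
python3 -m handwheel '[[0,0,0,0,0,0,-0.9],[0,0,0,0,0,0,0],[0,0,0,0,0,0,0],[0,0,0,0,0,0,0]]'
python3 - <<'E'
from h import *
st()
a,_=ctrl.get_image('wrist'); cv2.imwrite('pics/w5.png',cv2.resize(a[50:250,120:520],(800,400),interpolation=cv2.INTER_CUBIC))
E
```

```text
time: 14.7
position: [0.5672, -0.1022, 0.1086]
tool_rot: [1.038, -2.964, 0.0]
ft_force: [-6.7, -1.2, 5.6]
grip_width: 0.16
grip_force: 29.9
t 14.7 p [ 0.5672 -0.1022  0.1086] ydir 128.6 z [-0.0013 -0.0007 -1.    ] q [ 1.0211  0.475  -1.1045  1.747   0.4533  1.2057  2.0373] F [-6.7154 -1.2069  5.5857] M [-0.0476  0.9197  0.0053] w 13.9 gf 29.93707657791674
```

View pics/w5.png

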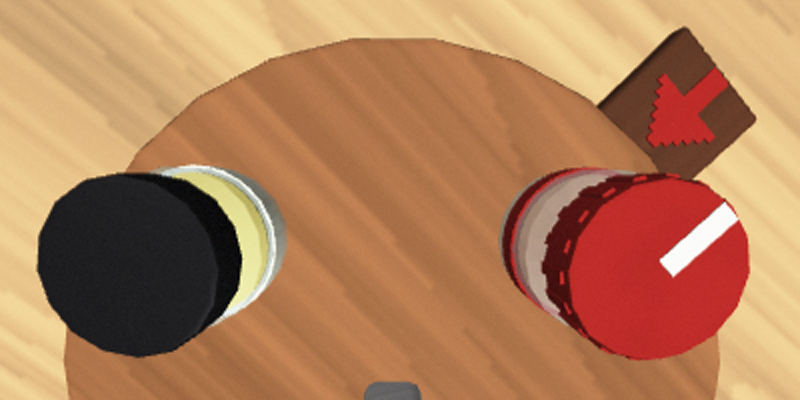

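Enlarged, the red cap top is centred at (660,268) and the black cap top at (128,265). The tongue end corners are at (685,30) and (755,120), and the stripe runs from (669,268) to (733,209).

Run:
```python
from h import *
W=lambda u,v,z:onz('wrist',(120+u/2-.25,50+v/2-.25),z)[:2]
a=lambda u,v:np.degrees(np.arctan2(v[1]-u[1],v[0]-u[0]))%360
r=W(660,268.5,.12);b=W(127.5,265,.12);e=(W(686,28,.012)+W(756,121,.012))/2
ch=r-b; n=np.array([-ch[1],ch[0]]); m=(r+b)/2; c=min((m+n/2,m-n/2),key=lambda c:np.linalg.norm(c-[.567,-.102]))
print(r,b,np.linalg.norm(ch),'centre',c,'red',a(c,r),'front',a(c,e),np.linalg.norm(e-c),'stripe',a(W(669,268,.12),W(733,209,.12)),'edge',a(W(686,28,.012),W(756,121,.012)))
c2=np.array([.5672,-.1022]);print('from tcp centre',a(c2,r),a(c2,e))
```

```text
[ 0.4815 -0.0939] [ 0.5557 -0.1878] 0.11968483386064692 centre [ 0.5656 -0.1037] red 173.29225200759757 front 172.7508292037333 0.16353759771772644 stripe 174.54991677122362 edge 82.63167306129876
from tcp centre 174.4325574308641 173.35039372738774
```

```bash
python3 -c "
from bench import ctrl
print(ctrl.close_job())"
```

```text
the job is handed in; nothing more can be done
None
```

I twisted the red cap clockwise to its hard stop, then turned the carousel so the red-capped jar measures within about 1° of the pointer, and handed the job in at about 15 s with the T-handle still gripped.

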